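Lock out the polishing machine and hold its rollers with the bar

TASK

The polishing machine's rollers are about to be unscrewed: first hang the red lock-out tag by its hole on the steel post of the grey switch box and let go of it. Then take the orange-handled holding bar out of the wooden block, pass its blade straight down through the slot in the top of the machine's guard until the yellow band on the blade is level with the guard's top, and keep holding it there: finish with the bar still gripped and hanging in the slot, carried by the gripper alone. Leave the oil bottle, the bearing ring and the mug alone.

Things in the scene. Friction and masses are not known exactly. Their poses are not given: they have to be found in the camera images.
- tag_center (a point): Centre (half-way up) of the loose red lock-out tag, a flat plastic plate 90 x 45 x 6 mm (x, y, z), lying flat on the bench, about 40 g. Its long side is its x axis; z is up. It can be gripped across its 45 mm width (y), anywhere at or behind the centre.
- tag_hole (a point): Centre of the tag's round through hole, 16 mm in diameter, at x = +30 mm from the tag's centre, half-way through the plate.
- post_foot (a point): Foot of the steel post (8 mm in diameter, 35 mm tall, upright, rounded tip) that stands in the middle of the flat top of the grey switch box; this point is on the box's top, 50 mm above the bench. The box is 110 x 110 x 50 mm and fixed.
- bar_center (a point): Centre of the upright holding bar's orange handle, 26 (x) x 36 (y) x 50 mm (z); grip across x. Bar loose, about 200 g. Below it a steel blade 8 (x) x 30 (y) x 75 mm, tip 100 mm under this point (last 4 mm: 6 x 28). It stands in a fixed block 70 (x) x 110 (y) x 80 mm, turned alike, the handle resting on the block's top, 3 mm play; lift straight up 80 mm to free it.
- bar_band (a point): Middle of the 16 mm tall yellow band on the bar's blade, 55 mm below the handle's centre and 45 mm above the tip.
- slot (a point): Centre of the slot in the fixed guard, level with the guard's top, 150 mm above the bench; z up. Slot 10 (x) by 32 mm (y), 2 mm more than the blade each way, 2 mm chamfer at the mouth; the top plate is 10 mm thick, below it the blade meets nothing. Guard 170 (x) x 130 (y) mm; the motor, lower than the guard's top, is on its -y side.
- oil: Bystander: oil bottle, 50 mm in diameter, 140 mm tall; origin at the centre of its underside.
- bearing: Bystander: steel bearing ring, 44 mm in diameter, 14 mm high, lying flat; origin at the centre of its underside.
- cup: Bystander: white mug, 76 mm in diameter, 90 mm tall; origin at the centre of its underside.
Mind the look-alikes: they are no part of the job. Of the things shaped like the part that bears tag_center, the red one is meant.

How it is judged:
By the outcome, as a careful person would: the job done as asked, in the order asked, and still so for the second after the job is handed in, while the arm keeps its last pose, push and grip.
It also fails if it takes over 48 s, if anything falls off the work surface, if the arm or the gripper's body presses on something with over 40 N, if the wrist force passes 120 N, or if a joint passes its speed limit or range.

ROBOT

A 7-joint arm with a two-finger parallel gripper is mounted at the origin on the work surface. World frame = base frame: x ahead of the robot, y to its left, z up, the work surface at z = 0. Lengths are in mm, angles in rad, forces in N, time in s.
With the tool pointing down it reaches from about 400 to 875 mm from the base axis. Payload 4.4 kg.
Tool frame: the origin (TCP) lies at the very end of the fingers, on their centre line; the grasp point (between the pads) lies 19 mm behind it; z points along the fingers, y is the line along which they close (so a half turn about z gives the same grasp; the last joint's range is limited). The gripper opens to 85 mm and grips with 20 to 120 N. Pads are 22 mm wide; open, the fingers measure 114 mm over their backs; the gripper's body (76 mm by 85 mm) begins 54 mm behind the grasp point. The pads swing forward as they close: fully open they stand 13 mm farther back than shut.
Start: joints at [-0.066, 0.628, 0.038, 1.517, -0.027, 0.996, -0.02], TCP at [650.014, 0.028, 207.313] pointing down, gripper open.
Joint ranges: [-3.06, 3.06], [-0.37, 2.12], [-1.25, 1.32], [0.18, 2.47], [-1.1, 4.24], [0.23, 1.98], [-2.94, 2.94]. Speed limits (rad/s): [2.57, 2.57, 3.14, 3.14, 3.14, 3.14, 3.14].

INTERFACE

Orientations are given as [roll, pitch, yaw] about the fixed x, y, z axes, in that order (R = Rz(yaw) Ry(pitch) Rx(roll)).
In Python, from cell import ctrl gives the robot as it stands.
- The arm moves only by the tool jog_arm, never from a script. Its argument "plan" is a list of rows, each an object of numbers: "tx", "ty", "tz": the shift along the tool's x, y, z as a fraction of full scale; "wx", "wy", "wz": the turn, a rotation vector about the tool's x, y, z as a fraction of full scale; "claw": the closure, from 0 (fully open) to 1 (shut). In form: [{"tx": .., "ty": .., "tz": .., "wx": .., "wy": .., "wz": .., "claw": ..}, ...]. A call has 1 to 12 rows; each row is the pose to reach, as a shift and turn from the pose commanded when the call began, along the tool's axes at that moment; what a row does not reach only later rows make up. Full scale, the value 1, is 300 mm for a shift and 90 degrees for a turn. A row lasts 1/10 s, in which the tool goes at most 50 mm and 8.59 degrees, less where a joint would pass 70% of its speed; a pose out of reach is approached as far as the arm can. A call with a number of a shift or a turn outside -1 to 1 is refused whole. A call with a gripper value outside its range is refused whole. The fingers move at their own pace and stop on an object; the grip force is fixed at half the most. Time passes only in rows, so rows that repeat a pose let the fingers close. It gives the time, the measured TCP pose, the force, the opening and the grip force at its end, in the units of the state.
- ctrl.read_state(): the state, without advancing time (a new reading comes with each control period).
- ctrl.get_image(name): name is "scene" or "side" or "wrist"; returns a dict with "img" (400x640x3 uint8, red, green, blue), "depth" (400x640 float32, mm along the optical axis (not along the pixel's ray), 0 where there is no reading), "fx", "fy", "cx", "cy" (pixels), "position" and "orientation" of the camera in the world; the wrist camera has in their place "hand_eye" (4x4, takes a point from camera to tool coordinates, whose origin is the TCP and whose axes are the flange's). Camera axes: x right, y down, z forward; pixel columns grow to the right and rows downward; lengths in mm; the calibration is good to about 2 mm. A picture is of the moment at which its call begins: read the wrist's pose just before it.
- ctrl.finish_job(): hands the job in; it is judged then, once.
Trained networks look in a picture, given as the dict that the camera call returned (one of the last four; its "shot" number tells which), for a name from the list of things; names that differ only in an ending like _2 or _b are one class to them, and where a whole thing is asked for, a point or a joint stands for the part that bears it (a point fixed in the world has none). Each returns a list of dicts, best first, with "score" (0 to 1); they miss things now and then, are a little off and sometimes report something else, mostly with a low value. They report only what shows in the picture. A call takes as long as a camera call. They do not tell look-alikes from the thing itself.
- ctrl.trace(picture, thing): "pixels" (400x640 bool, what is visible of it) and "extent" ([centre column, centre row, width, height] in pixels, round what is visible of it).
The state is a dict: "clock": time; "qpos": joint angles; "qd": joint speeds; "tau": joint torques, N m; "eef_pos": TCP position; "tool_rot": TCP orientation; "force": force on the tool from outside, world axes, zero at the start; "torque": the same for the moment, N m; "width": finger opening in mm; "gripper_force": force on a finger pad.
Only numpy, scipy, OpenCV 4.12 (cv2) and the standard library are available. Lean on these libraries where they do the work, as an engineer would, in place of code of your own. Each camera call takes 0.05 s, during which the arm holds its last target. There are 200 camera calls.

## Working session

There is one attempt and no reset: what is moved stays moved. The work goes in short steps, Python scripts to look and compute and a tool call to move; the robot and the scene stay as the last step left them, time stands still between calls to the robot, and variables do not carry over. Pictures are saved under pics/ and viewed, at most 10 in all, crops included, and the job is handed in when it is done.

Besides the shell and the picture viewer there is one more tool, called after "Request:" as name([rows], argument=value, ...), one row to a line, values as JSON. jog_arm: Moves the arm, as the interface text tells. Shift numbers are shares of 300 mm and turn numbers shares of 90 degrees, none past 1 either way. Its arguments: {"type":"object","properties":{"plan":{"type":"array"}},"required":["plan"]}

```bash
mkdir -p pics; ls
cat > h.py <<'E'
import numpy as np, cv2
from cell import ctrl
from scipy.spatial.transform import Rotation as R
def T(p,o):
    M=np.eye(4); o=np.array(o,float)
    M[:3,:3]=o if o.shape==(3,3) else (R.from_quat(o) if o.size==4 else R.from_euler('xyz',o)).as_matrix()
    M[:3,3]=p; return M
def shot(n):
    s=ctrl.read_state(); d=ctrl.get_image(n)
    d['M']=T(d['position'],d['orientation']) if 'position' in d else T(s['eef_pos'],s['tool_rot'])@np.array(d['hand_eye'])
    return d
def cloud(d):
    v,u=np.mgrid[:400,:640]; z=d['depth']
    P=np.stack([(u-d['cx'])/d['fx']*z,(v-d['cy'])/d['fy']*z,z],-1)@d['M'][:3,:3].T+d['M'][:3,3]
    P[z<=0]=np.nan; return P
def save(d,n): cv2.imwrite('pics/'+n+'.png',d['img'][...,::-1])
E
python3 - <<'E'
from h import *
print(ctrl.read_state())
for n in ('scene','side','wrist'):
    d=shot(n); save(d,n+'0'); P=cloud(d); print(n,d['M'].round(2).tolist(),d['fx'])
    for t in ('tag_center','bar_center','slot','post_foot','oil','bearing','cup'):
        try:
            for r in ctrl.trace(d,t):
                m=r['pixels']; q=P[m]; print(n,t,round(r['score'],2),np.round(r['extent']),np.nanmedian(q,0).round(),m.sum())
        except Exception as e: print(t,e)
E
```

```text
pics
{'clock': 0.0, 'qpos': array([-0.0658293 ,  0.62932207,  0.03846127,  1.51837985, -0.02698971,
        0.99628651, -0.02000607]), 'qd': array([-7.58604987e-05,  5.83633527e-04, -2.25682568e-03,  2.89098331e-04,
       -4.91959218e-04,  2.40466073e-03,  9.88452815e-04]), 'tau': array([-1.11932164e-03, -5.63405585e+01,  1.22606792e+00, -1.93450052e+01,
        1.09587883e-02,  1.05136272e-02, -8.84369996e-06]), 'eef_pos': array([6.49329970e+02, 3.24755138e-02, 2.06401282e+02]), 'tool_rot': array([-3.13971592e+00,  4.37269682e-05,  1.57080930e+00]), 'force': array([0.36022051, 0.39733146, 1.50485945]), 'torque': array([-0.00460427,  0.03689134, -0.02133002]), 'gripper_force': 0.0, 'width': 85.7399283674841}
scene [[-0.74, 0.49, -0.46, 957.52], [0.68, 0.52, -0.52, 591.33], [-0.01, -0.69, -0.72, 816.02], [0.0, 0.0, 0.0, 1.0]] 444.24240548025386
scene tag_center 0.73 [391. 270.  34.  32.] [474. 262.   8.] 682
scene tag_center 0.73 [389. 217.  41.  23.] [365. 156.   8.] 544
scene tag_center 0.72 [454. 250.  42.  28.] [330. 327.   8.] 666
scene bar_center 0.77 [316. 185.  14.  25.] [493
[... 873 characters left out ...]
5.] [601. 261.  48.] 1833
side oil 0.62 [259. 189.  17.  45.] [700. -49.  65.] 581
side bearing 0.34 [327. 197.  10.  20.] [488.  48. 112.] 206
side cup 0.9 [309. 308.  35.  61.] [513. 448.  56.] 1852
wrist [[1.0, 0.0, 0.0, 648.69], [0.0, -0.95, -0.3, 77.24], [0.0, 0.3, -0.95, 373.9], [0.0, 0.0, 0.0, 1.0]] 352.5625973061534
wrist tag_center 0.85 [32. 30. 57. 60.] [373. 132.   6.] 2620
wrist bar_center 0.89 [101. 154.  68.  60.] [494.  33. 127.] 3532
wrist slot 0.64 [265. 371. 130.  53.] [ 578. -245.   20.] 4695
wrist oil 0.83 [372. 252.  64.  99.] [696. -57.  94.] 4253
wrist oil 0.15 [264. 371. 136.  52.] [ 579. -245.   20.] 4742
wrist bearing 0.76 [334. 110.  43.  45.] [665.  56.  14.] 1206
```

View scene.

View pics/scene0.png

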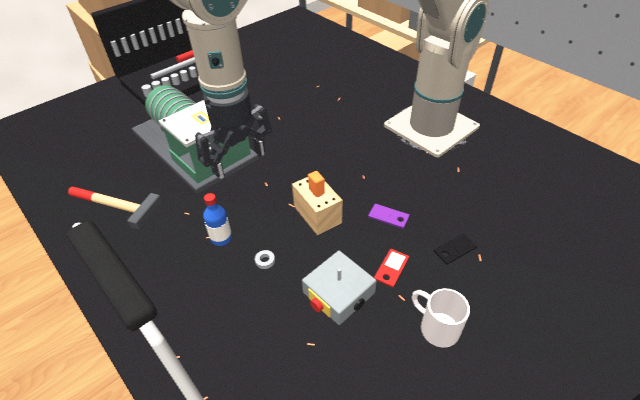

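Run:
```python
from h import *
d=shot('scene');P=cloud(d)
for r in ctrl.trace(d,'tag_center'):
    m=r['pixels']; print(np.round(r['extent']),d['img'][m].mean(0).round())
    # hue red?
    q=P[m]; q=q[np.isfinite(q[:,0])&(q[:,2]<20)]
    print(cv2.minAreaRect(q[:,:2].astype(np.float32)), q.mean(0).round(1))
# heights
def top(zlo,zhi,box):
    m=(P[...,2]>zlo)&(P[...,2]<zhi)&(P[...,0]>box[0])&(P[...,0]<box[1])&(P[...,1]>box[2])&(P[...,1]<box[3])
    print(m.sum(),cv2.minAreaRect(P[m][:,:2].astype(np.float32)),P[m].mean(0).round(1))
top(45,54,(500,720,150,330))
top(142,156,(400,800,-500,-100))
top(73,86,(400,600,-80,150))
top(122,140,(430,560,-20,110))
top(60,95,(500,720,180,300))
crop=d['img'][120:340,150:490]
cv2.imwrite('pics/crop.png',cv2.resize(crop[...,::-1],None,fx=2.3,fy=2.3,interpolation=cv2.INTER_CUBIC))
```

```text
[390. 271.  34.  32.] [241. 134. 131.]
((469.6442565917969, 259.21075439453125), (99.212158203125, 49.09004211425781), 18.171009063720703) [474.1 262.7   7.3]
[390. 217.  44.  29.] [182.  94. 217.]
((359.950927734375, 154.57235717773438), (55.158058166503906, 89.10030364990234), 23.28200340270996) [364.  156.9   7.5]
[456. 249.  40.  34.] [44. 42. 45.]
((324.5428466796875, 324.45867919921875), (51.40800094604492, 98.93698120117188), 79.6227035522461) [328.5 326.6   7.2]
2407 ((602.211181640625, 228.35545349121094), (113.66297149658203, 111.16825103759766), 1.861561894416809) [604.9 231.8  51.3]
1301 ((591.975830078125, -364.3892517089844), (264.1774597167969, 119.70108795166016), 66.47809600830078) [ 603.3 -319.3  151.8]
833 ((485.2381286621094, 31.930065155029297), (114.79068756103516, 72.28119659423828), 80.41858673095703) [494.6  43.8  81.2]
161 ((486.0908508300781, 32.205745697021484), (36.95758819580078, 26.330474853515625), 81.9552001953125) [488.4  34.9 130.2]
38 ((599.8508911132812, 228.26779174804688), (7.5822272300720215, 6.200651168823242), 40.92591094970703) [601.1 229.3  77. ]
```

View pics/crop.png

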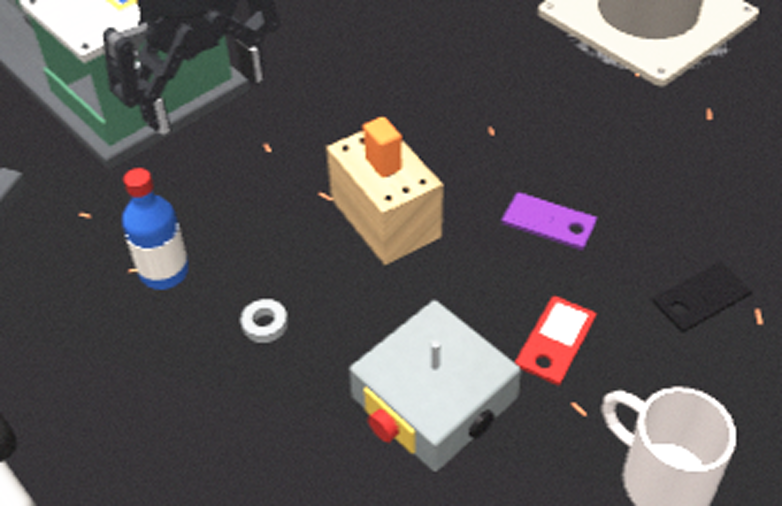

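Candidates for the tag: red (391,270), purple (389,217) and black (455,249). The crop confirms that the red one, hole at (386,277), is the tag meant. The post is at (339,273), the orange bar stands in the wooden block at (316,185), and the hammer and tools are not part of the job. I'm moving above the tag.

Request:
jog_arm([
  {"tx": 0.87, "ty": -0.6, "tz": 0.05, "wz": 0.8, "claw": 0},
  {"tx": 0.87, "ty": -0.6, "tz": 0.05, "wz": 0.8, "claw": 0},
  {"tx": 0.87, "ty": -0.6, "tz": 0.05, "wz": 0.8, "claw": 0},
  {"tx": 0.87, "ty": -0.6, "tz": 0.05, "wz": 0.8, "claw": 0},
  {"tx": 0.87, "ty": -0.6, "tz": 0.05, "wz": 0.8, "claw": 0},
  {"tx": 0.87, "ty": -0.6, "tz": 0.05, "wz": 0.8, "claw": 0},
  {"tx": 0.87, "ty": -0.6, "tz": 0.05, "wz": 0.8, "claw": 0},
  {"tx": 0.87, "ty": -0.6, "tz": 0.05, "wz": 0.8, "claw": 0},
  {"tx": 0.87, "ty": -0.6, "tz": 0.05, "wz": 0.8, "claw": 0},
  {"tx": 0.87, "ty": -0.6, "tz": 0.05, "wz": 0.8, "claw": 0},
  {"tx": 0.87, "ty": -0.6, "tz": 0.05, "wz": 0.8, "claw": 0},
  {"tx": 0.87, "ty": -0.6, "tz": 0.05, "wz": 0.8, "claw": 0},
])

```text
invalid input at $.plan[0]: expected keys tx, ty, tz, wx, wy, wz, claw
```

Run:
```python
from h import *
s=ctrl.read_state();print(s['clock'],s['eef_pos'].round(1),s['tool_rot'].round(3))
d=shot('wrist');save(d,'w1')
P=cloud(d)
def toworld(uv,z):   # ray onto plane z
    uv=np.atleast_2d(uv); r=np.c_[(uv[:,0]-d['cx'])/d['fx'],(uv[:,1]-d['cy'])/d['fy'],np.ones(len(uv))]@d['M'][:3,:3].T
    o=d['M'][:3,3]; return o+r*((z-o[2])/r[:,2])[:,None]
hsv=cv2.cvtColor(d['img'],cv2.COLOR_RGB2HSV)
for r in ctrl.trace(d,'tag_center'):
    m=r['pixels']; v,u=np.nonzero(m); w=toworld(np.c_[u,v],6.)
    c=cv2.minAreaRect(w[:,:2].astype(np.float32)); print(r['extent'],d['img'][m].mean(0).round(),c,np.nanmedian(P[m],0).round(1))
    # hole
    cs,h=cv2.findContours(m.astype(np.uint8),cv2.RETR_CCOMP,cv2.CHAIN_APPROX_NONE)
    for k,cc in enumerate(cs):
        if h[0][k][3]>=0 and len(cc)>10: print('hole',toworld(cc[:,0].astype(float),6.).mean(0).round(1),len(cc))
for n in ('scene','side','wrist'):
  d2=d if n=='wrist' else shot(n); P=cloud(d2)
  m=(P[...,2]>62)&(P[...,2]<95)&(abs(P[...,0]-601)<20)&(abs(P[...,1]-229)<20); q=P[m]
  if len(q): print(n,'post',m.sum(),q.mean(0).round(1),q.min(0).round(),q.max(0).round())
  m=(P[...,2]>145)&(P[...,2]<156)&(P[...,0]>450)&(P[...,0]<750)&(P[...,1]<-140)&(P[...,1]>-400)
  if m.sum()>50: print(n,'guard',m.sum(),cv2.minAreaRect(P[m][:,:2].astype(np.float32)))
  if n!='wrist':
    v,u=np.nonzero(m) ; save(d2,n+'1')
    c=d2['img'][max(v.min()-15,0):v.max()+15,max(u.min()-15,0):u.max()+15]
    cv2.imwrite('pics/g_'+n+'.png',cv2.resize(c[...,::-1],None,fx=4,fy=4,interpolation=cv2.INTER_CUBIC)[:600,:800]); print(u.min()-15,v.min()-15)
```

```text
1.3 [6.500e+02 1.000e-01 2.073e+02] [ 3.142 -0.     1.571]
[31.5, 29.9, 57.5, 59.9] [179. 101. 217.] ((372.1109619140625, 134.71347045898438), (48.4583625793457, 50.3057975769043), 22.49042320251465) [372.6 132.2   6.1]
scene post 36 [601.2 229.5  78.2] [596. 225.  64.] [605. 232.  88.]
scene guard 1254 ((587.1093139648438, -312.5369567871094), (131.25563049316406, 134.58450317382812), 0.7514693737030029)
144 85
side post 26 [602.2 231.5  74.1] [599. 226.  62.] [605. 236.  84.]
side guard 596 ((572.1776123046875, -311.4746398925781), (167.73960876464844, 142.75657653808594), 1.2859280109405518)
266 114
```

View pics/w1.png

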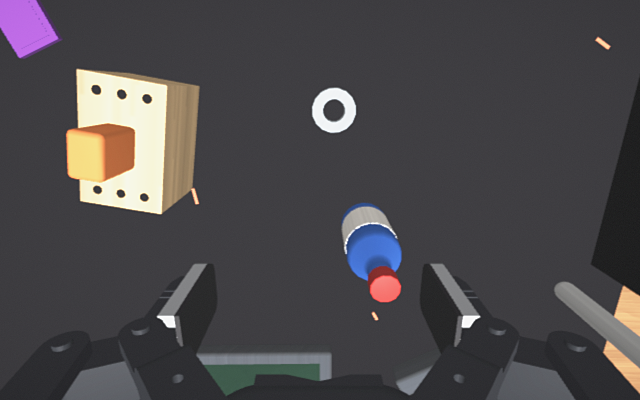

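View pics/g_scene.png

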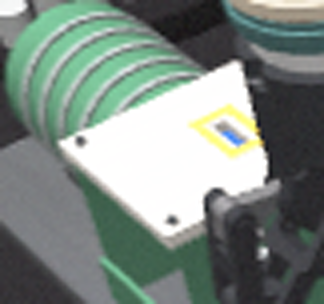

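The move was refused because every row needs all the keys, so these pictures still show the start pose. The guard's slot is visible at scene pixel (202,118). I'm sending the move again.

Request:
jog_arm([
  {"tx": 0.87, "ty": -0.6, "tz": 0.05, "wx": 0, "wy": 0, "wz": 0.8, "claw": 0},
  {"tx": 0.87, "ty": -0.6, "tz": 0.05, "wx": 0, "wy": 0, "wz": 0.8, "claw": 0},
  {"tx": 0.87, "ty": -0.6, "tz": 0.05, "wx": 0, "wy": 0, "wz": 0.8, "claw": 0},
  {"tx": 0.87, "ty": -0.6, "tz": 0.05, "wx": 0, "wy": 0, "wz": 0.8, "claw": 0},
  {"tx": 0.87, "ty": -0.6, "tz": 0.05, "wx": 0, "wy": 0, "wz": 0.8, "claw": 0},
  {"tx": 0.87, "ty": -0.6, "tz": 0.05, "wx": 0, "wy": 0, "wz": 0.8, "claw": 0},
  {"tx": 0.87, "ty": -0.6, "tz": 0.05, "wx": 0, "wy": 0, "wz": 0.8, "claw": 0},
  {"tx": 0.87, "ty": -0.6, "tz": 0.05, "wx": 0, "wy": 0, "wz": 0.8, "claw": 0},
  {"tx": 0.87, "ty": -0.6, "tz": 0.05, "wx": 0, "wy": 0, "wz": 0.8, "claw": 0},
  {"tx": 0.87, "ty": -0.6, "tz": 0.05, "wx": 0, "wy": 0, "wz": 0.8, "claw": 0},
  {"tx": 0.87, "ty": -0.6, "tz": 0.05, "wx": 0, "wy": 0, "wz": 0.8, "claw": 0},
  {"tx": 0.87, "ty": -0.6, "tz": 0.05, "wx": 0, "wy": 0, "wz": 0.8, "claw": 0},
])

```text
clock: 2.7
eef_pos: [470.2, 260.9, 192.4]
tool_rot: [-3.141, -0.0, 0.315]
force: [-0.4, -0.4, 0.1]
width: 85.1
gripper_force: 0.0
```

```bash
cat >> h.py <<'E'
def toworld(d,uv,z):
    uv=np.atleast_2d(uv); r=np.c_[(uv[:,0]-d['cx'])/d['fx'],(uv[:,1]-d['cy'])/d['fy'],np.ones(len(uv))]@d['M'][:3,:3].T
    o=d['M'][:3,3]; return o+r*((z-o[2])/r[:,2])[:,None]
E
python3 - <<'E'
from h import *
s=ctrl.read_state();print(s['clock'],s['eef_pos'].round(1),s['tool_rot'].round(3),s['qpos'].round(2))
d=shot('wrist');save(d,'w2')
P=cloud(d)
for r in ctrl.trace(d,'tag_center'):
    m=r['pixels']; v,u=np.nonzero(m); w=toworld(d,np.c_[u,v],6.)
    print(r['extent'],d['img'][m].mean(0).round(),cv2.minAreaRect(w[:,:2].astype(np.float32)),np.nanmedian(P[m],0).round(1))
    cs,h=cv2.findContours(m.astype(np.uint8),cv2.RETR_CCOMP,cv2.CHAIN_APPROX_NONE)
    for k,cc in enumerate(cs):
        if h[0][k][3]>=0 and len(cc)>10: print('hole',toworld(d,cc[:,0].astype(float),6.).mean(0).round(1),len(cc))
d2=d
for n in ('scene','wrist'):
  if n=='scene': d2=shot(n)
  else: d2=d
  P=cloud(d2)
  m=(P[...,2]>62)&(P[...,2]<95)&(abs(P[...,0]-601)<20)&(abs(P[...,1]-229)<20); q=P[m]
  if len(q): print(n,'post',m.sum(),q.mean(0).round(1),q.min(0).round(),q.max(0).round())
  m=(P[...,2]>145)&(P[...,2]<156)&(P[...,0]>450)&(P[...,0]<750)&(P[...,1]<-140)&(P[...,1]>-420)
  if m.sum()>50: print(n,'guard',m.sum(),cv2.minAreaRect(P[m][:,:2].astype(np.float32)))
E
```

```text
2.7 [470.2 260.9 192.4] [-3.141 -0.     0.315] [-0.82  0.51  0.39  1.86 -0.26  0.82 -1.56]
[379.2, 282.4, 77.7, 46.0] [163.  93. 205.] ((362.70574951171875, 154.87603759765625), (49.538055419921875, 89.70225524902344), 22.466838836669922) [364.3 153.3   6. ]
hole [352.5 182.8   6. ] 31
[319.5, 163.8, 45.7, 87.9] [245. 148. 145.] ((471.25433349609375, 261.06939697265625), (89.11727905273438, 44.9422607421875), 18.234169006347656) [471.4 260.5   6.1]
hole [499.8 270.2   6. ] 49
[233.0, 264.1, 52.2, 80.0] [45. 44. 47.] ((328.2929382324219, 324.6841125488281), (45.60596466064453, 93.0479507446289), 78.3062744140625) [339.2 319.9   5.9]
hole [357.9 318.4   6. ] 36
scene post 37 [601.1 229.4  77.6] [597. 225.  63.] [604. 232.  89.]
scene guard 2208 ((566.0462646484375, -312.85595703125), (173.17347717285156, 139.33546447753906), 0.5711608529090881)
wrist post 190 [598.1 228.2  79.3] [595. 223.  62.] [603. 231.  86.]
```

View pics/w2.png

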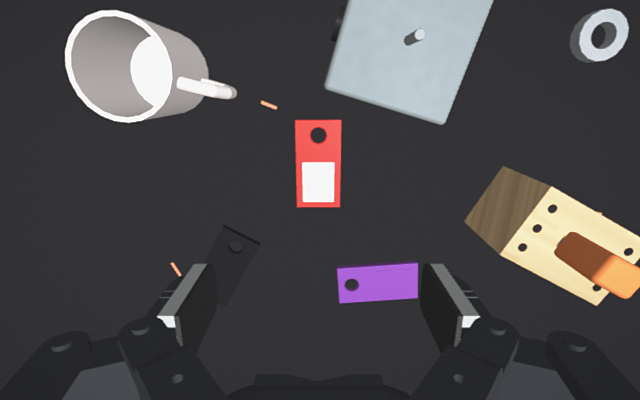

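The red tag is square under the tool at (319,164), with its hole at (318,135). I'm descending part way with the fingers partly closed to see where their tips stand.

Request:
jog_arm([
  {"tx": -0.047, "ty": 0, "tz": 0.47, "wx": 0, "wy": 0, "wz": 0, "claw": 0.3},
  {"tx": -0.047, "ty": 0, "tz": 0.47, "wx": 0, "wy": 0, "wz": 0, "claw": 0.3},
  {"tx": -0.047, "ty": 0, "tz": 0.47, "wx": 0, "wy": 0, "wz": 0, "claw": 0.3},
  {"tx": -0.047, "ty": 0, "tz": 0.47, "wx": 0, "wy": 0, "wz": 0, "claw": 0.3},
  {"tx": -0.047, "ty": 0, "tz": 0.47, "wx": 0, "wy": 0, "wz": 0, "claw": 0.3},
  {"tx": -0.047, "ty": 0, "tz": 0.47, "wx": 0, "wy": 0, "wz": 0, "claw": 0.3},
])

```text
clock: 3.45
eef_pos: [458.7, 257.4, 53.4]
tool_rot: [-3.141, -0.004, 0.314]
force: [0.8, 0.7, -0.2]
width: 59.8
gripper_force: 0.0
```

Run:
```python
from h import *
s=ctrl.read_state();print(s['clock'],s['eef_pos'].round(1),s['width'])
d=shot('wrist');save(d,'w3')
P=cloud(d); W=T(s['eef_pos'],s['tool_rot']); Q=(P-W[:3,3])@W[:3,:3]
m=(d['depth']>0)&(P[...,2]>25)&(abs(Q[...,0])<15)
for sg in (-1,1):
    q=Q[m&(Q[...,1]*sg>0)&(abs(Q[...,1])<70)]; q=q[np.argsort(-q[:,2])][:200]
    print(sg,len(q),q[:5].round(1).tolist(),q[::40].round(1).tolist())
```

```text
3.45 [458.7 257.4  53.4] 59.77785571164363
-1 200 [[-9.7, -30.0, -28.6], [-7.0, -29.8, -28.8], [-7.5, -29.8, -29.0], [1.0, -29.7, -29.1], [-4.3, -30.0, -29.2]] [[-9.7, -30.0, -28.6], [-6.0, -29.7, -31.4], [1.7, -29.8, -32.9], [-3.4, -29.5, -34.0], [9.7, -36.0, -34.9]]
1 200 [[-7.1, 30.1, -28.7], [-8.5, 30.2, -28.9], [-0.5, 30.1, -29.0], [0.5, 30.1, -29.0], [5.0, 30.2, -29.2]] [[-7.1, 30.1, -28.7], [-9.0, 30.2, -31.3], [-3.1, 30.0, -32.9], [-0.6, 30.1, -33.9], [9.4, 33.8, -35.0]]
```

View pics/w3.png

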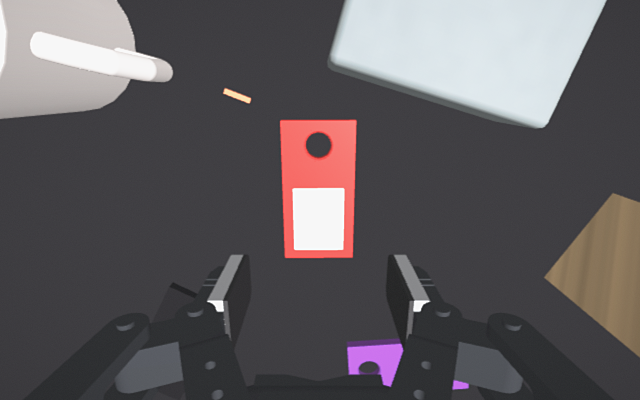

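Run:
```python
from h import *
s=ctrl.read_state()
d=shot('wrist')
P=cloud(d); W=T(s['eef_pos'],s['tool_rot']); Q=(P-W[:3,3])@W[:3,:3]
print(np.array(d['hand_eye']).round(2).tolist())
m=(d['depth']>0)&(Q[...,2]<15)&(Q[...,2]>-60)
lab,n=None,None
for sg in (-1,1):
    k=m&(Q[...,1]*sg>0)
    for r in range(220,400,12):
        c=np.nonzero(k[r])[0]
        if len(c):
            i=c[-1] if sg<0 else c[0]; print(sg,r,i,Q[r,i].round(1),d['depth'][r,i])
```

```text
[[0.0, -0.95, -0.3, 76.18], [1.0, 0.0, 0.0, -0.11], [-0.0, -0.3, 0.95, -166.53], [0.0, 0.0, 0.0, 1.0]]
-1 256 248 [  7.8 -29.8 -31.1] 149.80775
-1 268 250 [  1.4 -29.6 -29.8] 152.94623
-1 280 250 [ -4.4 -29.9 -29.9] 154.61388
-1 292 251 [ -9.9 -29.6 -30.7] 155.49992
-1 304 248 [-11.4 -29.8 -37.5] 149.49127
-1 316 244 [-11.7 -29.9 -45.4] 142.01874
-1 328 241 [-12.5 -29.8 -51.8] 136.16905
-1 340 237 [-12.  -29.7 -59.1] 129.09187
1 256 389 [  8.3  29.9 -31.9] 148.85893
1 268 387 [  0.6  30.2 -28.2] 154.75249
1 280 387 [ -4.   30.  -30.5] 153.90773
1 292 386 [ -9.7  29.9 -31. ] 155.22577
1 304 389 [-11.3  30.  -37.7] 149.29909
1 316 393 [-10.9  29.9 -46.5] 140.75752
1 328 396 [-12.4  30.1 -51.8] 136.19743
1 340 400 [-11.8  29.9 -59.3] 128.85103
1 352 634 [-49.7 157.7 -21.9] 176.01442
```

The fingertips look about 30 mm behind the TCP. I'm checking that with the fixed cameras.

Run:
```python
from h import *
s=ctrl.read_state();W=T(s['eef_pos'],s['tool_rot'])
for n in('scene','side'):
    d=shot(n);P=cloud(d);Q=(P-W[:3,3])@W[:3,:3]
    m=(abs(Q[...,0])<20)&(abs(Q[...,1])<65)&(P[...,2]>20)&(P[...,2]<140)
    q=Q[m]; q=q[np.argsort(-q[:,2])]; print(n,len(q),q[:60:6].round(1).tolist())
    v,u=np.nonzero(m); print(u.min(),u.max(),v.min(),v.max())
```

```text
scene 387 [[-5.6, 29.9, -30.8], [7.0, 29.2, -34.6], [10.6, 32.3, -36.6], [10.6, 34.8, -38.5], [11.8, 29.7, -39.4], [-2.6, 29.5, -40.8], [5.2, -40.5, -41.7], [1.7, -43.3, -42.9], [-2.6, 29.8, -43.8], [7.8, -36.7, -45.6]]
371 428 212 249
side 295 [[4.3, 29.8, -28.1], [5.1, -37.3, -29.8], [10.4, -38.3, -31.5], [12.4, 29.5, -32.9], [4.6, 29.8, -34.3], [-0.2, -43.0, -36.1], [4.6, 30.1, -37.2], [-2.9, -42.0, -37.8], [4.4, -41.7, -38.9], [4.8, 29.7, -40.6]]
324 349 218 258
```

All three cameras agree: at 60 mm opening the real tips sit about 29 mm behind the stated TCP. I'll descend in guarded steps and check the force.

Request:
jog_arm([
  {"tx": 0, "ty": 0, "tz": 0.15, "wx": 0, "wy": 0, "wz": 0, "claw": 0.4},
  {"tx": 0, "ty": 0, "tz": 0.15, "wx": 0, "wy": 0, "wz": 0, "claw": 0.4},
  {"tx": 0, "ty": 0, "tz": 0.15, "wx": 0, "wy": 0, "wz": 0, "claw": 0.4},
])

```text
clock: 3.95
eef_pos: [456.1, 256.3, 6.6]
tool_rot: [3.141, 0.002, 0.314]
force: [0.1, 0.6, 0.5]
width: 51.2
gripper_force: 0.0
```

```bash
cat >> h.py <<'E'
def tips():
    s=ctrl.read_state();W=T(s['eef_pos'],s['tool_rot'])
    d=shot('wrist');P=cloud(d);Q=(P-W[:3,3])@W[:3,:3]; w=s['width']/2
    for sg in(-1,1):
        q=Q[(abs(Q[...,1]*sg-w)<2)&(abs(Q[...,0])<8)&(P[...,2]>9)&(Q[...,2]>-70)]
        print('tip',sg,np.sort(q[:,2])[-8:].round(1))
    print(s['clock'],s['eef_pos'].round(1),s['width'],s['force'].round(1)); return d
E
python3 -c "
from h import *
tips()"
```

```text
tip -1 [-27.9 -27.8 -27.6 -27.5 -27.3 -27.2 -27.1 -26.8]
tip 1 [-27.7 -27.7 -27.6 -27.3 -27.2 -27.2 -27.1 -26.6]
3.95 [456.1 256.3   6.6] 51.19155096726665 [0.1 0.6 0.5]
```

Request:
jog_arm([
  {"tx": 0, "ty": 0, "tz": 0.06, "wx": 0, "wy": 0, "wz": 0, "claw": 0.4},
  {"tx": 0, "ty": 0, "tz": 0.09, "wx": 0, "wy": 0, "wz": 0, "claw": 0.4},
  {"tx": 0, "ty": 0, "tz": 0.09, "wx": 0, "wy": 0, "wz": 0, "claw": 0.4},
])

```text
clock: 4.3
eef_pos: [456.6, 256.8, -20.2]
tool_rot: [-3.141, -0.0, 0.314]
force: [-0.8, -0.2, -0.3]
width: 51.0
gripper_force: 0.0
```

```bash
python3 -c "
from h import *
d=tips();save(d,'w4')"
```

```text
tip -1 [-29.9 -29.9 -29.8 -29.7 -29.6 -29.5 -29.3 -29.2]
tip 1 [-29.7 -29.7 -29.6 -29.6 -29.6 -29.5 -29.5 -29.3]
4.3 [456.6 256.8 -20.2] 50.98906519364707 [-0.8 -0.2 -0.3]
```

View pics/w4.png

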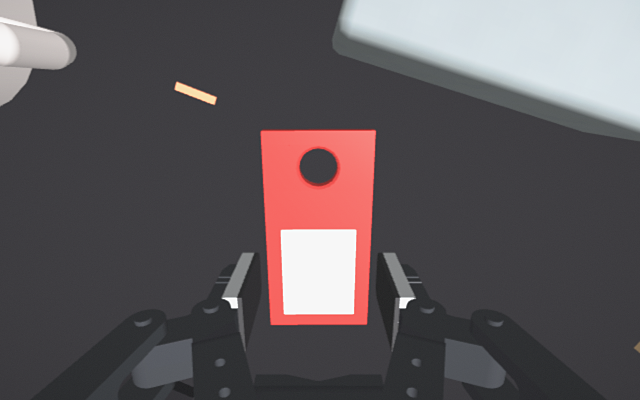

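The fingers straddle the rear half of the red tag (pads at about (240,290) and (398,290)), still just above it and with no contact. I'm lowering 4.5 mm and closing.

Request:
jog_arm([
  {"tx": 0, "ty": 0, "tz": 0.015, "wx": 0, "wy": 0, "wz": 0, "claw": 0.4},
  {"tx": 0, "ty": 0, "tz": 0.015, "wx": 0, "wy": 0, "wz": 0, "claw": 0.7},
  {"tx": 0, "ty": 0, "tz": 0.015, "wx": 0, "wy": 0, "wz": 0, "claw": 0.7},
  {"tx": 0, "ty": 0, "tz": 0.015, "wx": 0, "wy": 0, "wz": 0, "claw": 0.7},
  {"tx": 0, "ty": 0, "tz": 0.015, "wx": 0, "wy": 0, "wz": 0, "claw": 0.7},
])

```text
clock: 4.85
eef_pos: [457.0, 256.9, -24.4]
tool_rot: [-3.141, -0.001, 0.314]
force: [-0.7, -0.2, 5.6]
width: 42.5
gripper_force: 60.6
```

Request:
jog_arm([
  {"tx": 0, "ty": 0, "tz": -0.1, "wx": 0, "wy": 0, "wz": 0, "claw": 0.7},
  {"tx": 0, "ty": 0, "tz": -0.2, "wx": 0, "wy": 0, "wz": 0, "claw": 0.7},
  {"tx": 0, "ty": 0, "tz": -0.33, "wx": 0, "wy": 0, "wz": 0, "claw": 0.7},
  {"tx": 0.1, "ty": 0.08, "tz": -0.33, "wx": 0, "wy": 0, "wz": 0, "claw": 0.7},
  {"tx": 0.2, "ty": 0.17, "tz": -0.33, "wx": 0, "wy": 0, "wz": 0, "claw": 0.7},
  {"tx": 0.274, "ty": 0.236, "tz": -0.33, "wx": 0, "wy": 0, "wz": 0, "claw": 0.7},
  {"tx": 0.274, "ty": 0.236, "tz": -0.33, "wx": 0, "wy": 0, "wz": 0, "claw": 0.7},
  {"tx": 0.274, "ty": 0.236, "tz": -0.33, "wx": 0, "wy": 0, "wz": 0, "claw": 0.7},
])

```text
clock: 5.65
eef_pos: [556.4, 214.2, 73.6]
tool_rot: [-3.141, 0.001, 0.313]
force: [-0.6, 1.3, -1.0]
width: 42.6
gripper_force: 61.3
```

```bash
cat > look2.py <<'E'
from h import *
import sys
d=tips();save(d,sys.argv[1]);P=cloud(d);s=ctrl.read_state();W=T(s['eef_pos'],s['tool_rot'])
zt=None
for r in ctrl.trace(d,'tag_center'):
    m=r['pixels']
    if d['img'][m].mean(0)[1]<120 and d['img'][m].mean(0)[2]>170: continue
    q=P[m]; q=q[np.isfinite(q[:,0])]; zt=np.median(q[:,2]); print('tag',r['score'],q.mean(0).round(1), 'n',cv2.minAreaRect(q[:,:2].astype(np.float32)))
    c=np.polyfit((q-q.mean(0))@W[:3,0],q[:,2],1); print('pitch deg',np.degrees(np.arctan(c[0])))
    cs,h=cv2.findContours(m.astype(np.uint8),cv2.RETR_CCOMP,cv2.CHAIN_APPROX_NONE)
    for k,cc in enumerate(cs):
        if h[0][k][3]>=0 and len(cc)>10:
            e=cc[:,0].astype(np.float32);(c0,c1),rad=cv2.minEnclosingCircle(e);print('hole px',c0,c1,rad,toworld(d,[[c0,c1]],zt).round(1))
    break
for n in('wrist','scene','side'):
    dd=d if n=='wrist' else shot(n); PP=cloud(dd)
    m=(PP[...,2]>60)&(PP[...,2]<90)&(abs(PP[...,0]-600)<12)&(abs(PP[...,1]-228)<12)
    if m.sum(): print(n,'post',m.sum(),PP[m].mean(0).round(1),PP[m][:,2].max())
E
python3 look2.py w5
```

```text
tip -1 [-29.3 -29.3 -29.2 -29.1 -29.  -29.  -28.8 -28.2]
tip 1 [-29.5 -29.4 -29.4 -29.4 -29.3 -29.1 -29.  -28.9]
5.65 [556.4 214.2  73.6] 42.63162709027912 [-0.6  1.3 -1. ]
tag 0.83 [573.6 219.7 103.7] n ((530.7064208984375, 212.02183532714844), (171.44773864746094, 79.21638488769531), 22.455852508544922)
pitch deg 0.22980217482246992
hole px 318.0625 168.0 20.16204071044922 [[600.1 228.4 103.9]]
wrist post 264 [599.9 227.4  84. ] 86.55788220607658
scene post 23 [602.  229.9  70.1] 80.64081341028498
side post 21 [602.3 231.9  69.7] 80.78079197830948
```

View pics/w5.png

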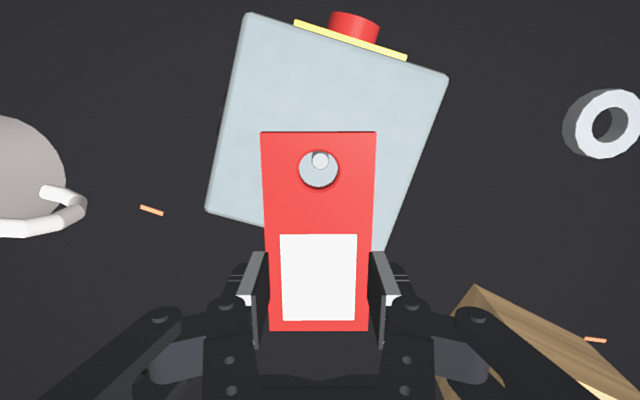

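The post tip (320,161) shows inside the tag's hole (318,168), and the measured offset is about 1 mm. I'm lowering the tag.

Request:
jog_arm([
  {"tx": 0, "ty": 0, "tz": 0.04, "wx": 0, "wy": 0, "wz": 0, "claw": 0.7},
  {"tx": 0, "ty": 0, "tz": 0.08, "wx": 0, "wy": 0, "wz": 0, "claw": 0.7},
  {"tx": 0, "ty": 0, "tz": 0.12, "wx": 0, "wy": 0, "wz": 0, "claw": 0.7},
  {"tx": 0, "ty": 0, "tz": 0.15, "wx": 0, "wy": 0, "wz": 0, "claw": 0.7},
  {"tx": 0, "ty": 0, "tz": 0.153, "wx": 0, "wy": 0, "wz": 0, "claw": 0.7},
  {"tx": 0, "ty": 0, "tz": 0.153, "wx": 0, "wy": 0, "wz": 0, "claw": 0.7},
])

```text
clock: 6.45
eef_pos: [556.5, 214.5, 27.4]
tool_rot: [3.141, 0.001, 0.314]
force: [0.4, -0.6, 0.3]
width: 42.6
gripper_force: 61.3
```

```bash
python3 look2.py w6
```

```text
tip -1 [-29.4 -29.3 -29.2 -29.2 -29.2 -29.1 -29.  -28.9]
tip 1 [-29.3 -29.2 -29.1 -29.1 -29.  -28.8 -28.8 -28.8]
6.45 [556.5 214.5  27.4] 42.562933513637645 [ 0.4 -0.6  0.3]
tag 0.81 [573.5 220.   57.6] n ((569.9619140625, 219.16900634765625), (91.80487060546875, 47.74729919433594), 16.88976287841797)
pitch deg -0.48139109447490164
hole px 320.4065856933594 175.5164794921875 25.89427947998047 [[597.5 226.9  57.7]]
wrist post 737 [600.8 227.7  79.8] 86.62227911156536
scene post 67 [601.8 229.1  70.2] 89.40402589726114
side post 26 [602.3 230.9  73.6] 84.27936845380566
```

The tag is on the post at box-top level, about 1.5 mm above the box. I'm releasing it, rising clear and heading for the bar.

Request:
jog_arm([
  {"tx": 0, "ty": 0, "tz": 0, "wx": 0, "wy": 0, "wz": 0, "claw": 0.35},
  {"tx": 0, "ty": 0, "tz": 0, "wx": 0, "wy": 0, "wz": 0, "claw": 0.35},
  {"tx": 0, "ty": 0, "tz": 0, "wx": 0, "wy": 0, "wz": 0, "claw": 0.35},
  {"tx": 0, "ty": 0, "tz": -0.06, "wx": 0, "wy": 0, "wz": 0, "claw": 0.35},
  {"tx": 0, "ty": 0, "tz": -0.2, "wx": 0, "wy": 0, "wz": 0, "claw": 0.35},
  {"tx": 0, "ty": 0, "tz": -0.35, "wx": 0, "wy": 0, "wz": 0, "claw": 0.35},
  {"tx": 0, "ty": 0, "tz": -0.5, "wx": 0, "wy": 0, "wz": 0, "claw": 0.35},
  {"tx": 0, "ty": 0, "tz": -0.5, "wx": 0, "wy": 0, "wz": 0, "claw": 0.35},
])

```text
clock: 7.45
eef_pos: [561.1, 215.7, 184.4]
tool_rot: [-3.141, -0.012, 0.314]
force: [1.0, -0.0, -0.5]
width: 55.6
gripper_force: 0.0
```

Request:
jog_arm([
  {"tx": -0.411, "ty": 0.506, "tz": 0, "wx": 0, "wy": 0, "wz": -0.7, "claw": 0.3},
  {"tx": -0.411, "ty": 0.506, "tz": 0, "wx": 0, "wy": 0, "wz": -0.7, "claw": 0.3},
  {"tx": -0.411, "ty": 0.506, "tz": 0, "wx": 0, "wy": 0, "wz": -0.7, "claw": 0.3},
  {"tx": -0.411, "ty": 0.506, "tz": 0, "wx": 0, "wy": 0, "wz": -0.7, "claw": 0.3},
  {"tx": -0.411, "ty": 0.506, "tz": 0, "wx": 0, "wy": 0, "wz": -0.7, "claw": 0.3},
  {"tx": -0.411, "ty": 0.506, "tz": 0, "wx": 0, "wy": 0, "wz": -0.7, "claw": 0.3},
  {"tx": -0.411, "ty": 0.506, "tz": 0, "wx": 0, "wy": 0, "wz": -0.7, "claw": 0.3},
  {"tx": -0.411, "ty": 0.506, "tz": 0, "wx": 0, "wy": 0, "wz": -0.7, "claw": 0.3},
  {"tx": -0.411, "ty": 0.506, "tz": 0, "wx": 0, "wy": 0, "wz": -0.7, "claw": 0.3},
  {"tx": -0.411, "ty": 0.506, "tz": 0, "wx": 0, "wy": 0, "wz": -0.7, "claw": 0.3},
])

```text
clock: 8.45
eef_pos: [486.1, 32.2, 177.7]
tool_rot: [-3.141, 0.0, 1.412]
force: [-0.2, 0.0, -0.6]
width: 59.5
gripper_force: 0.0
```

Run:
```python
from h import *
s=ctrl.read_state();print(s['clock'],s['eef_pos'].round(1),s['tool_rot'].round(3),s['width'],s['force'].round(1))
d=shot('wrist');save(d,'w7');P=cloud(d)
for zl,zh,nm in((125,140,'handle top'),(76,86,'block top')):
    m=(P[...,2]>zl)&(P[...,2]<zh)&(abs(P[...,0]-486)<100)&(abs(P[...,1]-32)<100)
    if zl>100: m&=(abs(P[...,0]-486)<25)&(abs(P[...,1]-32)<30)
    if m.sum(): print(nm,m.sum(),cv2.minAreaRect(P[m][:,:2].astype(np.float32)),P[m].mean(0).round(1))
d=shot('scene');save(d,'s7');P=cloud(d)
for r in ctrl.trace(d,'tag_center'):
    m=r['pixels'];print(d['img'][m].mean(0).round(),np.nanmedian(P[m],0).round(1))
```

```text
8.45 [486.1  32.2 177.7] [-3.141  0.     1.412] 59.53931143388614 [-0.2  0.  -0.6]
handle top 2009 ((484.9235534667969, 31.287738800048828), (35.410545349121094, 25.576526641845703), 79.85848999023438) [484.9  32.4 129.5]
block top 9666 ((484.57684326171875, 30.41497039794922), (110.7059555053711, 70.07833099365234), 79.95233917236328) [485.8  37.8  80. ]
[136. 153. 143.] [ 597.3 -293.8  108.3]
[223. 144.  77.] [492.3  41.2 119.2]
[179.  93. 213.] [366.3 155.9   7.7]
[44. 42. 44.] [330.6 326.9   7.4]
```

Run:
```python
import cv2,numpy as np
a=cv2.imread('pics/w7.png');b=cv2.imread('pics/s7.png')[220:345,260:460]
b=cv2.resize(b,(560,350)); a=cv2.resize(a,(384,240))
c=np.zeros((590,560,3),np.uint8);c[:350]=b;c[350:590,:384]=a;cv2.imwrite('pics/m7.png',c)
```

```text
(no output)
```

View pics/m7.png

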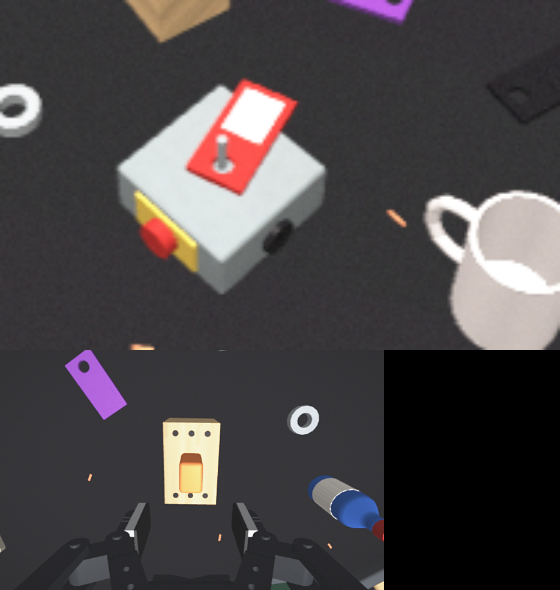

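The red tag lies on the switch box with the post through its hole (montage pixel (222,165)), and it has been released. The bar centre is at (485,31.3), axis 79.9°. I'm descending on it and gripping.

Request:
jog_arm([
  {"tx": -0.004, "ty": -0.0035, "tz": 0.15, "wx": 0, "wy": 0, "wz": 0.011, "claw": 0.3},
  {"tx": -0.004, "ty": -0.0035, "tz": 0.27, "wx": 0, "wy": 0, "wz": 0.011, "claw": 0.3},
  {"tx": -0.004, "ty": -0.0035, "tz": 0.34, "wx": 0, "wy": 0, "wz": 0.011, "claw": 0.3},
  {"tx": -0.004, "ty": -0.0035, "tz": 0.367, "wx": 0, "wy": 0, "wz": 0.011, "claw": 0.3},
  {"tx": -0.004, "ty": -0.0035, "tz": 0.367, "wx": 0, "wy": 0, "wz": 0.011, "claw": 0.3},
  {"tx": -0.004, "ty": -0.0035, "tz": 0.367, "wx": 0, "wy": 0, "wz": 0.011, "claw": 1},
  {"tx": -0.004, "ty": -0.0035, "tz": 0.367, "wx": 0, "wy": 0, "wz": 0.011, "claw": 1},
  {"tx": -0.004, "ty": -0.0035, "tz": 0.367, "wx": 0, "wy": 0, "wz": 0.011, "claw": 1},
  {"tx": -0.004, "ty": -0.0035, "tz": 0.367, "wx": 0, "wy": 0, "wz": 0.011, "claw": 1},
  {"tx": -0.004, "ty": -0.0035, "tz": 0.367, "wx": 0, "wy": 0, "wz": 0.011, "claw": 1},
  {"tx": -0.004, "ty": -0.0035, "tz": 0.367, "wx": 0, "wy": 0, "wz": 0.011, "claw": 1},
])

```text
clock: 9.7
eef_pos: [486.1, 31.4, 69.1]
tool_rot: [3.139, -0.001, 1.396]
force: [-0.7, -0.3, 6.3]
width: 25.3
gripper_force: 59.7
```

Run:
```python
from h import *
s=ctrl.read_state()
# slot localisation, scene+side: yellow frame / dark pixels inside guard top
for n in('scene','side'):
    d=shot(n);P=cloud(d)
    m=(P[...,2]>143)&(P[...,2]<158)&(P[...,0]>450)&(P[...,0]<720)&(P[...,1]<-200)&(P[...,1]>-400)
    m=cv2.morphologyEx(m.astype(np.uint8),cv2.MORPH_OPEN,np.ones((3,3)))
    v,u=np.nonzero(m); w=toworld(d,np.c_[u,v],150.)
    print(n,'guard',cv2.minAreaRect(w[:,:2].astype(np.float32)))
    hsv=cv2.cvtColor(d['img'],cv2.COLOR_RGB2HSV)
    hull=cv2.fillConvexPoly(np.zeros((400,640),np.uint8),cv2.convexHull(np.c_[u,v].astype(np.int32)),1)>0
    y=hull&(hsv[...,0]>20)&(hsv[...,0]<35)&(hsv[...,1]>100)&(hsv[...,2]>120)
    v,u=np.nonzero(y); w=toworld(d,np.c_[u,v],150.); print('yellow',y.sum(),cv2.minAreaRect(w[:,:2].astype(np.float32)),w.mean(0))
```

```text
scene guard ((567.1073608398438, -310.25), (175.0561065673828, 143.33673095703125), 0.4861926734447479)
yellow 55 ((565.714599609375, -317.2919616699219), (29.39272117614746, 47.993492126464844), 0.48345234990119934) [ 564.96990808 -316.84652934  150.        ]
side guard ((598.5653686523438, -302.9886474609375), (114.43319702148438, 143.00709533691406), 3.0887961387634277)
yellow 13 ((568.0918579101562, -308.28448486328125), (25.147533416748047, 38.265419006347656), 4.416860103607178) [ 567.2120647  -311.15125413  150.        ]
```

The bar is gripped (25 mm, 60 N). I'm lifting it straight out of the block, then moving toward the guard with the turn included.

Request:
jog_arm([
  {"tx": 0, "ty": 0, "tz": -0.08, "wx": 0, "wy": 0, "wz": 0, "claw": 1},
  {"tx": 0, "ty": 0, "tz": -0.2, "wx": 0, "wy": 0, "wz": 0, "claw": 1},
  {"tx": 0, "ty": 0, "tz": -0.33, "wx": 0, "wy": 0, "wz": 0, "claw": 1},
  {"tx": 0, "ty": 0, "tz": -0.46, "wx": 0, "wy": 0, "wz": 0, "claw": 1},
  {"tx": 0, "ty": 0, "tz": -0.6, "wx": 0, "wy": 0, "wz": 0, "claw": 1},
  {"tx": -0.1, "ty": 0.06, "tz": -0.6, "wx": 0, "wy": 0, "wz": -0.04, "claw": 1},
  {"tx": -0.23, "ty": 0.14, "tz": -0.6, "wx": 0, "wy": 0, "wz": -0.08, "claw": 1},
  {"tx": -0.36, "ty": 0.22, "tz": -0.6, "wx": 0, "wy": 0, "wz": -0.117, "claw": 1},
  {"tx": -0.5, "ty": 0.3, "tz": -0.6, "wx": 0, "wy": 0, "wz": -0.117, "claw": 1},
  {"tx": -0.63, "ty": 0.38, "tz": -0.6, "wx": 0, "wy": 0, "wz": -0.117, "claw": 1},
  {"tx": -0.76, "ty": 0.46, "tz": -0.6, "wx": 0, "wy": 0, "wz": -0.117, "claw": 1},
  {"tx": -0.86, "ty": 0.5, "tz": -0.6, "wx": 0, "wy": 0, "wz": -0.117, "claw": 1},
])

```text
clock: 11.0
eef_pos: [588.4, -252.3, 247.6]
tool_rot: [3.141, 0.001, 1.578]
force: [-0.4, -1.2, -1.8]
width: 25.7
gripper_force: 60.3
```

Run:
```python
from h import *
s=ctrl.read_state();print(s['clock'],s['eef_pos'].round(1),s['tool_rot'].round(3),s['width'],s['qpos'].round(2))
```

```text
11.0 [ 588.4 -252.3  247.6] [3.141e+00 1.000e-03 1.578e+00] 25.738398694652982 [ 0.32  0.58  0.07  1.5  -0.04  1.07  0.41]
```

Request:
jog_arm([
  {"tx": -0.15, "ty": -0.03, "tz": 0, "wx": 0, "wy": 0, "wz": 0, "claw": 1},
  {"tx": -0.3, "ty": -0.06, "tz": 0, "wx": 0, "wy": 0, "wz": 0, "claw": 1},
  {"tx": -0.41, "ty": -0.073, "tz": 0, "wx": 0, "wy": 0, "wz": 0, "claw": 1},
  {"tx": -0.41, "ty": -0.073, "tz": 0, "wx": 0, "wy": 0, "wz": 0, "claw": 1},
  {"tx": -0.41, "ty": -0.073, "tz": 0, "wx": 0, "wy": 0, "wz": 0, "claw": 1},
])

```text
clock: 11.5
eef_pos: [566.2, -372.7, 247.3]
tool_rot: [-3.141, -0.001, 1.578]
force: [-0.4, 0.2, -2.8]
width: 25.6
gripper_force: 60.3
```

```bash
cat > slot.py <<'E'
from h import *
import sys
s=ctrl.read_state();print(s['clock'],s['eef_pos'].round(1),s['tool_rot'].round(4))
W=T(s['eef_pos'],s['tool_rot'])
d=shot('wrist');save(d,sys.argv[1]);P=cloud(d)
g=(abs(P[...,2]-150)<5)
v,u=np.nonzero(cv2.morphologyEx(g.astype(np.uint8),cv2.MORPH_OPEN,np.ones((5,5))))
w=toworld(d,np.c_[u,v],150.);print('guard',np.median(P[v,u,2]),cv2.minAreaRect(w[:,:2].astype(np.float32)))
hsv=cv2.cvtColor(d['img'],cv2.COLOR_RGB2HSV)
yel=(hsv[...,0]>20)&(hsv[...,0]<35)&(hsv[...,1]>100)&(hsv[...,2]>100)
for nm,m in(('yellow',yel&(abs(P[...,2]-150)<6)),('deep',(P[...,2]<143)&(d['depth']>0)),('bandlike',yel&(P[...,2]>158))):
    n,l,st,c=cv2.connectedComponentsWithStats(m.astype(np.uint8))
    for i in range(1,n):
        if st[i,4]>25:
            v,u=np.nonzero(l==i); w=toworld(d,np.c_[u,v],150.); r=cv2.minAreaRect(w[:,:2].astype(np.float32))
            if max(r[1])<90 and (nm!='deep' or abs(r[0][0]-566)<60 and abs(r[0][1]+314)<60): print(nm,st[i].tolist(),np.round(r[0],1),np.round(r[1],1),round(r[2],2),np.nanmedian(P[l==i],0).round(1))
Q=(P-W[:3,3])@W[:3,:3]
m=(abs(Q[...,1])<14)&(Q[...,2]<75)&(Q[...,2]>-30)&(abs(Q[...,0])<22)&(d['depth']>0)
q=Q[m]
for z0 in range(-30,75,7):
    k=q[(q[:,2]>=z0)&(q[:,2]<z0+7)]
    if len(k)>5: print(z0,len(k),'y',np.percentile(k[:,1],[2,98]).round(1),'x',np.percentile(k[:,0],[2,98]).round(1))
E
python3 slot.py w8
```

```text
11.5 [ 566.2 -372.7  247.3] [-3.1406e+00 -1.0000e-03  1.5778e+00]
guard 149.96816774140643 ((566.1144409179688, -313.7250061035156), (169.94424438476562, 129.9894256591797), 0.6730801463127136)
yellow [298, 77, 44, 72, 1450] [ 565.7 -313.6] [30.7 50.5] 0.99 [ 561.8 -306.4  150.2]
deep [314, 91, 14, 44, 615] [ 566.2 -313.2] [ 9.6 30.5] 0.44 [ 567.2 -321.9   20. ]
bandlike [311, 202, 15, 9, 129] [ 564.8 -384.8] [11.1  6.7] 0.45 [ 564.7 -358.1  229.5]
-30 364 y [-13.   11.4] x [14.2 17.9]
-23 316 y [-12.9  10.7] x [15.  17.9]
-16 43 y [-13.4  10.4] x [14.1 17.5]
-9 64 y [-4.8  2.6] x [14.  14.8]
-2 78 y [-4.9  2.7] x [13.9 14.8]
5 78 y [-5.1  2.9] x [12.5 15. ]
12 65 y [-5.2  2.8] x [14.2 15. ]
19 58 y [-5.3  2.6] x [14.3 15. ]
26 42 y [-5.   2.3] x [14.1 14.8]
33 46 y [-5.   2.3] x [13.9 14.8]
40 44 y [-5.1  2.4] x [14.  14.7]
47 39 y [-5.2  2.5] x [14.1 14.7]
54 25 y [-5.   2.6] x [14.  14.6]
61 9 y [-4.   1.2] x [13.1 13.5]
```

The slot measures (566.1,−313.6) with yaw 0.65°. The blade sits 1.2 mm off the tool axis with no tilt. I'm moving above the slot, tip about 9 mm over the guard, for one check.

Request:
jog_arm([
  {"tx": 0.1, "ty": 0.005, "tz": 0, "wx": 0, "wy": 0, "wz": -0.003, "claw": 1},
  {"tx": 0.198, "ty": 0.005, "tz": 0, "wx": 0, "wy": 0, "wz": -0.003, "claw": 1},
  {"tx": 0.198, "ty": 0.005, "tz": 0.04, "wx": 0, "wy": 0, "wz": -0.003, "claw": 1},
  {"tx": 0.198, "ty": 0.005, "tz": 0.083, "wx": 0, "wy": 0, "wz": -0.003, "claw": 1},
  {"tx": 0.198, "ty": 0.005, "tz": 0.083, "wx": 0, "wy": 0, "wz": -0.003, "claw": 1},
  {"tx": 0.198, "ty": 0.005, "tz": 0.083, "wx": 0, "wy": 0, "wz": -0.003, "claw": 1},
])

```text
clock: 12.15
eef_pos: [567.7, -313.2, 222.3]
tool_rot: [-3.14, 0.0, 1.584]
force: [-1.3, -0.0, -2.1]
width: 25.4
gripper_force: 60.3
```

```bash
python3 slot.py w9
python3 - <<'E'
from h import *
d=shot('wrist');P=cloud(d)
hsv=cv2.cvtColor(d['img'],cv2.COLOR_RGB2HSV)
m=(abs(P[...,0]-566)<25)&(P[...,1]<-285)&(P[...,2]>100)
# rows: blade columns (z between 152 and 215) & yellow columns at z~150
Y=(hsv[...,0]>20)&(hsv[...,0]<35)&(hsv[...,1]>100)&(hsv[...,2]>100)&(abs(P[...,2]-150)<4)
B=(P[...,2]>155)&(P[...,2]<225)&(abs(P[...,0]-566)<12)&(abs(P[...,1]+300)<10)
for nm,k in(('Y',Y),('B',B),('deep',(P[...,2]<140)&(abs(P[...,0]-566)<80)&(abs(P[...,1]+300)<120))):
    v,u=np.nonzero(k)
    for r in range(v.min(),v.max()+1,6):
        c=u[v==r]
        if len(c): print(nm,r,c.min(),c.max(),len(c),P[r,c.min()].round(1),P[r,c.max()].round(1))
    if nm=='B': print('lowest tip',np.nanmin(P[k][:,2]))
a=d['img'][100:250,220:420]
cv2.imwrite('pics/c9.png',cv2.resize(a[...,::-1],None,fx=4,fy=4))
E
```

```text
12.15 [ 567.7 -313.2  222.3] [-3.1403  0.      1.5841]
guard 149.98492653195757 ((566.16162109375, -313.45965576171875), (170.01625061035156, 130.0200653076172), 0.6120641827583313)
yellow [296, 167, 19, 57, 366] [ 556.8 -309.5] [41.7 12.4] 89.7 [ 552.8 -310.8  150.3]
deep [311, 180, 14, 8, 84] [ 565.7 -300.4] [9.1 5.1] 1.08 [ 566.3 -334.6   20.2]
bandlike [311, 201, 15, 10, 126] [ 566.3 -316.7] [10.1  6.8] 0.82 [ 566.1 -298.7  203.9]
-30 367 y [-13.1  11.5] x [14.  17.9]
-23 320 y [-13.1  10.7] x [15.1 17.8]
-16 40 y [-13.1  10.8] x [14.3 17.5]
-9 67 y [-4.8  2.6] x [13.9 15. ]
-2 75 y [-5.   2.6] x [14.  14.7]
5 80 y [-5.1  2.9] x [12.3 15. ]
12 63 y [-5.2  2.8] x [14.3 15. ]
19 57 y [-5.3  2.6] x [14.3 15. ]
26 44 y [-5.   2.7] x [14.1 14.9]
33 44 y [-5.   2.3] x [13.9 14.7]
40 44 y [-5.1  2.4] x [14.  14.7]
47 40 y [-5.2  2.5] x [14.  14.7]
54 26 y [-5.   2.6] x [14.  14.8]
61 9 y [-4.   1.2] x [13.  13.5]
68 1408 y [-13.5  13.6] x [-16.1  21.4]
Y 166 295 327 30 [ 550.4 -288.5  150.2] [ 572.6 -288.3  149.8]
Y 172 295 300 6 [ 550.4 -292.9  149.7] [ 553.9 -292.7  150.1]
Y 178 295 3
[... 1390 characters left out ...]
6e+02  1.000e-01]
deep 69 242 395 154 [ 486.3 -219.5   -1. ] [ 6.450e+02 -2.174e+02  5.000e-01]
deep 75 242 395 154 [ 4.861e+02 -2.254e+02 -4.000e-01] [ 645.5 -223.3    0.7]
deep 81 243 394 152 [ 486.8 -231.3   -0.7] [ 644.7 -229.2    1.7]
deep 87 239 398 160 [ 486.6 -237.3   19.5] [ 645.7 -235.2   18.5]
deep 93 239 398 160 [ 486.4 -243.1   19.9] [ 645.9 -240.9   19.7]
deep 99 239 397 159 [ 486.5 -248.8   22.1] [ 645.3 -246.7   20.2]
deep 105 207 427 221 [ 486.4 -249.6  128.6] [ 645.5 -247.7  122.7]
deep 183 311 324 14 [ 559.3 -335.5   19.7] [ 573.4 -335.2   20.3]
deep 189 311 311 1 [ 559.3 -342.6   18.7] [ 559.3 -342.6   18.7]
deep 195 311 311 1 [ 559.4 -348.9   20.4] [ 559.4 -348.9   20.4]
```

View pics/c9.png

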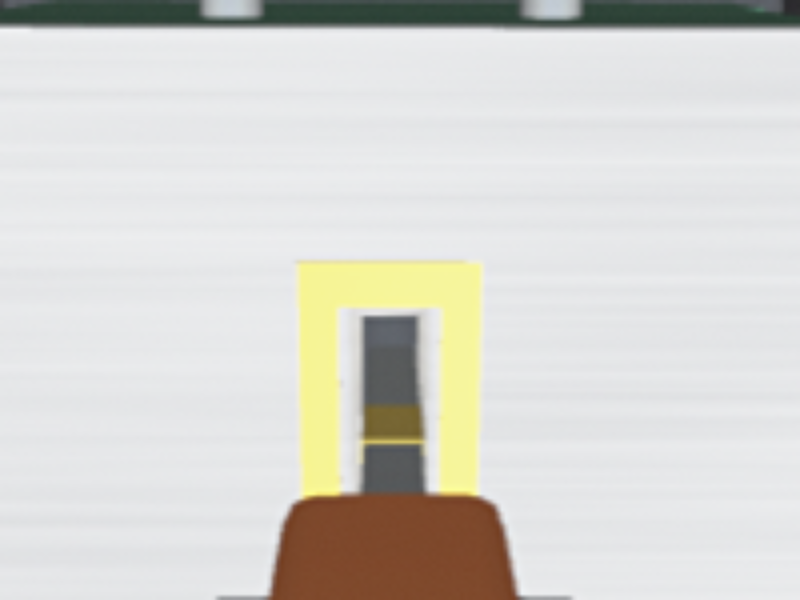

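In the close crop the blade (cols 362–424) sits between the slot's walls inside the yellow frame (300–480), and the band's middle is near z = 204. The offset is about 0.3 mm, so I'm lowering 54 mm.

Request:
jog_arm([
  {"tx": 0.001, "ty": -0.001, "tz": 0.01, "wx": 0, "wy": 0, "wz": 0, "claw": 1},
  {"tx": 0.001, "ty": -0.001, "tz": 0.03, "wx": 0, "wy": 0, "wz": 0, "claw": 1},
  {"tx": 0.001, "ty": -0.001, "tz": 0.05, "wx": 0, "wy": 0, "wz": 0, "claw": 1},
  {"tx": 0.001, "ty": -0.001, "tz": 0.07, "wx": 0, "wy": 0, "wz": 0, "claw": 1},
  {"tx": 0.001, "ty": -0.001, "tz": 0.07, "wx": 0, "wy": 0, "wz": 0, "claw": 1},
])

```text
clock: 12.75
eef_pos: [567.2, -312.1, 200.5]
tool_rot: [-3.14, -0.001, 1.585]
force: [-0.5, 0.6, -3.1]
width: 25.2
gripper_force: 60.3
```

Request:
jog_arm([
  {"tx": 0, "ty": 0, "tz": 0.025, "wx": 0, "wy": 0, "wz": 0, "claw": 1},
  {"tx": 0, "ty": 0, "tz": 0.05, "wx": 0, "wy": 0, "wz": 0, "claw": 1},
  {"tx": 0, "ty": 0, "tz": 0.075, "wx": 0, "wy": 0, "wz": 0, "claw": 1},
  {"tx": 0, "ty": 0, "tz": 0.1, "wx": 0, "wy": 0, "wz": 0, "claw": 1},
  {"tx": 0, "ty": 0, "tz": 0.11, "wx": 0, "wy": 0, "wz": 0, "claw": 1},
  {"tx": 0, "ty": 0, "tz": 0.11, "wx": 0, "wy": 0, "wz": 0, "claw": 1},
  {"tx": 0, "ty": 0, "tz": 0.11, "wx": 0, "wy": 0, "wz": 0, "claw": 1},
])

```text
clock: 13.45
eef_pos: [568.1, -312.4, 169.0]
tool_rot: [3.141, 0.0, 1.585]
force: [0.9, -0.6, -2.2]
width: 25.8
gripper_force: 60.3
```

Run:
```python
from h import *
s=ctrl.read_state();print(s['clock'],s['eef_pos'].round(1),s['tool_rot'].round(3),s['force'].round(1),s['width'],s['gripper_force'])
d=shot('wrist');P=cloud(d);save(d,'w10');hsv=cv2.cvtColor(d['img'],cv2.COLOR_RGB2HSV)
# column through blade centre
for r in range(165,235,2): print(r,P[r,318].round(1),d['img'][r,318])
for n in('scene','side'):
    e=shot(n);Q=cloud(e)
    for t in ctrl.trace(e,'tag_center')[:4]: print(n,e['img'][t['pixels']].mean(0).round(),np.nanmedian(Q[t['pixels']],0).round(1))
    m=(abs(Q[...,0]-566)<22)&(abs(Q[...,1]+313)<22)&(Q[...,2]>153)
    h=cv2.cvtColor(e['img'],cv2.COLOR_RGB2HSV); o=m&(h[...,0]<20)&(h[...,1]>120)
    if o.sum(): print(n,'handle low z',np.sort(Q[o][:,2])[:6].round(1))
```

```text
13.45 [ 568.1 -312.4  169. ] [3.141 0.    1.585] [ 0.9 -0.6 -2.2] 25.775244898835247 60.317065715789795
165 [ 566.2 -274.7  151.2] [232 233 235]
167 [ 566.2 -276.1  149.9] [228 229 231]
169 [ 566.2 -277.1  150.1] [228 230 231]
171 [ 566.2 -278.1  150.5] [231 232 234]
173 [ 566.3 -279.3  150.1] [232 233 235]
175 [ 566.3 -280.7  148.8] [231 232 233]
177 [ 566.3 -281.6  149.6] [229 230 232]
179 [ 566.3 -282.7  149.8] [232 233 235]
181 [ 566.3 -283.6  150.5] [234 235 236]
183 [ 566.3 -285.   149.7] [233 234 235]
185 [ 566.4 -286.2  149.2] [233 234 236]
187 [ 566.4 -287.2  149.8] [234 234 236]
189 [ 566.4 -288.2  150.3] [247 245 151]
191 [ 566.4 -289.4  150.2] [246 245 154]
193 [ 566.4 -290.6  149.9] [246 245 154]
195 [ 566.4 -291.4  151.1] [246 245 153]
197 [ 566.5 -293.2  148.9] [246 245 153]
199 [ 566.5 -293.9  150.5] [246 245 153]
201 [ 566.5 -295.1  150.3] [248 246 156]
203 [ 566.5 -297.   148.2] [227 226 227]
205 [ 566.5 -297.8  149.3] [115  98  51]
207 [ 566.5 -297.6  153.1] [117 100  50]
209 [ 566.5 -297.6  156.5] [142 126  63]
211 [ 566.5 -297.8  159.3] [100  99  93]
213 [ 566.5 -297.9  162. ] [86 88 91]
215 [ 566.5 -298.   164.8] [87 89 90]
217 [ 566.5 -297.6  168.9] [87 89 90]
219 [ 566.5 -297.9  170.7] [86 88 89]
221 [ 566.5 -298.2  172.9] [84 88 91]
223 [ 566.5 -298.1  175.6] [108  79  62]
225 [ 566.5 -294.8  186.5] [125  71  43]
227 [ 566.5 -295.1  188.4] [125  71  42]
229 [ 566.5 -295.3  190.2] [125  72  45]
231 [ 566.5 -295.3  192.5] [124  71  42]
233 [ 566.5 -295.2  195. ] [125  71  43]
scene [44. 42. 45.] [328.2 328.4   7.7]
scene [186.  95. 222.] [366.  154.9   7.9]
scene [250. 148. 144.] [570.8 220.5  57.8]
scene handle low z [185.  185.6 185.9 186.1 186.2 186.3]
side [232. 133. 126.] [571.3 225.4  54.9]
side [37. 37. 38.] [328.3 330.5   5.2]
side [147.  70. 185.] [364.2 161.8   4.9]
side [110. 133. 117.] [ 564.2 -248.6   95.5]
side handle low z [183.4 184.  184.3 184.3 184.6 185.5]
```

The band's top is at z ≈ 158, so its middle is level with the guard's top. The tag is still on the post. I'll centre the blade by under 1 mm, then hand in.

Request:
jog_arm([
  {"tx": -0.0025, "ty": -0.001, "tz": 0, "wx": 0, "wy": 0, "wz": 0, "claw": 1},
  {"tx": -0.0025, "ty": -0.001, "tz": 0, "wx": 0, "wy": 0, "wz": 0, "claw": 1},
  {"tx": -0.0025, "ty": -0.001, "tz": 0, "wx": 0, "wy": 0, "wz": 0, "claw": 1},
  {"tx": -0.0025, "ty": -0.001, "tz": 0, "wx": 0, "wy": 0, "wz": 0, "claw": 1},
])

```text
clock: 14.1
eef_pos: [567.6, -313.1, 168.9]
tool_rot: [-3.142, -0.0, 1.585]
force: [0.8, 0.2, -2.6]
width: 25.3
gripper_force: 60.3
```

Run:
```python
from h import *
s=ctrl.read_state();print(s['clock'],s['eef_pos'].round(1),s['force'].round(1),s['gripper_force'])
d=shot('wrist');P=cloud(d)
k=(abs(P[...,2]-167)<8)&(abs(P[...,0]-566)<8)&(abs(P[...,1]+298)<6);print(np.median(P[k],0).round(1))
if np.linalg.norm(s['force'])<8 and s['gripper_force']>40: print(ctrl.finish_job())
```

```text
14.1 [ 567.6 -313.1  168.9] [ 0.8  0.2 -2.6] 60.316489934921265
[ 566.1 -298.7  167.6]
the job is handed in; nothing more can be done
None
```

I handed the job in at about 14 s: the red tag hangs released on the post, and the gripper still holds the bar in the guard slot with its yellow band level with the guard's top; no verdict was returned.

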